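# Hook a tube block under the shaker's lip and seat it

### The job

Load the tube block with the upright handle into the nest on top of the little bench shaker: tilt it and tuck its thin tongue under the steel lip, push on until the loose platform reaches its end and the spring-loaded bar under the lip gives way, then lower the opposite end inside the end stop. Press it down until it lies flat and fully home on the bed, and let go. Leave the other things on the bench where they are.

Things in the scene. Friction and masses are not known exactly. Their poses are not given: they have to be found in the camera images.
- block_centre (a point): Orange plastic tube block, 118 long (x) x 80 wide (y), 0.2 to 0.45 kg, loose on the bench, handle up. Point: centre of its outline, 10 mm above the underside. x points from tongue to thick end, z up. The body, 20 thick, spans x = -41 to +59. Four capped tubes are fixed in it at x = -26 and +48, y = +-29, rising 16 mm above its top.
- block_handle (a point): Middle of the block's upright handle tab: 12 mm thick (block x), 50 wide (block y), standing from 20 to 65 mm above the block's underside. This point is 45 mm above the underside, at block x = +12, y = 0. Pinch it across its 12 mm thickness from above. Axes as the block's.
- block_tongue (a point): Tip of the block's thin tongue, which sticks out of its -x end from x = -41 to -59: 60 mm wide, 6 mm thick, its underside level with the block's. This point is the middle of its end face, 3 mm above the underside, at block x = -59, y = 0. Axes as the block's.
- nest (a point): Bed centre of the nest, 55 mm above the bench, x from lip to stop end, z up. The nest is a grey platform that slides freely along x (1.5 N drag, 24 mm between end stops, parked anywhere) on a fixed white shaker 240 x 150 mm: pushed, it moves first. Guides 10 high at y = +-42.5, x = -37 to 53. Seated, the block lies along x, thick end on the stop, tongue tip at x = -61, centre at -2.
- lip (a point): Middle of the free edge of the steel lip, at its underside, 10 mm above the bed, at nest x = -53. The lip is a plate 5 mm thick and 90 wide reaching back from here to nest x = -83, open underneath towards +x; 74 mm free width between its cheeks. Axes as the nest's.
- bar (a point): Middle of the face of the spring-loaded dark steel bar under the lip (moves with it): 60 mm wide, 1 to 9 mm above the bed, at nest x = -57 at rest. It slides back (to -x) up to 10 mm; 3 N starts it, 7 N at 4 mm, 13 N at 10 mm; but the platform slides to its end first. The block must push it back at least 4 mm for its thick end to pass the stop.
- stop (a point): Middle of the upper inner edge of the end stop: an upright bar 70 mm wide, 12 mm above the bed, inner face at nest x = +57. Rubbing on the stop and on the spring bar can hold the block's thick end up when it is let go, so it has to be pressed down onto the bed. Axes as the nest's.
- bottle: Bystander: amber bottle, 56 mm across, 110 mm high; origin under its centre.
- beaker: Bystander: glass beaker, 70 mm across, 80 mm high; origin under its centre.
- jar: Bystander: white jar, 60 mm across, 75 mm high; origin under its centre.

How it is judged:
By the outcome, as a careful person would: the job done as asked, in the order asked, and still so for the second after the job is handed in, with the robot touching nothing.
It also fails if it takes over 58 s, if anything falls off the work surface, if the arm or the gripper's body presses on something with over 40 N, if the wrist force passes 120 N, or if a joint passes its speed limit or range.

### The arm

A 7-joint arm with a two-finger parallel gripper is mounted at the origin on the work surface. World frame = base frame: x ahead of the robot, y to its left, z up, the work surface at z = 0. Lengths are in m, angles in rad, forces in N, time in s.
With the tool pointing down it reaches from about 0.425 to 0.925 m from the base axis. Payload 6.8 kg.
Tool frame: the origin (TCP) lies midway between the tips of the shut fingers; the grasp point (between the pads) lies bot.grip_point_offset behind it (bot.grip_point_offset is the distance from the TCP to the grasp point, in m); z points along the fingers, y is the line along which they close (so a half turn about z gives the same grasp; the last joint's range is limited). The gripper opens to 85 mm and grips with 20 to 120 N. Pads are 22 mm wide; open, the fingers measure 114 mm over their backs; the gripper's body (76 mm by 85 mm) begins 54 mm behind the grasp point. The pads swing forward as they close: fully open they stand 13 mm farther back than shut.
Start: joints at [1.162, 0.477, 0.022, 1.555, -0.011, 1.109, -0.083], TCP at [0.2, -0.645, 0.231] pointing down, gripper open.
Joint ranges: [-2.96, 2.96], [-0.34, 2.1], [-1.41, 1.46], [0.24, 2.44], [-1.37, 4.51], [0.17, 1.92], [-2.96, 2.96]. Speed limits (rad/s): [2.39, 2.39, 3.14, 3.14, 3.14, 3.14, 3.14].

### API

Orientations are given as a unit quaternion [w, x, y, z].
In Python, from station import get_obs, cams, job, bot gives the robot as it stands.
- The arm moves only by the tool arm_command, never from a script. Its argument "rows" is a list that holds one entry, the list of rows, each a list of 5 numbers: the finger opening in mm, from 0 to 85.4, then the shift along the world's x, y, z in units of 60 mm (1.0 is 60 mm), then the turn about the world's z in units of 0.08 rad (1.0 is 0.08 rad). In form: [[[grip, x, y, z, turn], ...]]. A call has exactly 10 rows; each row shifts and turns the commanded pose from where the row before left it; what a row does not reach is not made up. A row lasts 1/8 s, in which the tool goes at most 62.5 mm and 10.7 degrees, less where a joint would pass 70% of its speed; a pose out of reach is approached as far as the arm can. A call with a number of a shift or a turn outside -1 to 1 is refused whole. A call with a gripper value outside its range is refused whole. The fingers move at their own pace and stop on an object; "newtons" is the grip in N (left out, the last holds). Time passes only in rows, so rows that do not move let the fingers close, or fill a call up. It gives the time, the measured TCP pose, the force, the opening and the grip force at its end, in the units of the state.
- get_obs(): the state, without advancing time (a new reading comes with each control period).
- cams.read_camera(name): name is "scene" or "top" or "wrist"; returns the picture (420x560x3 uint8, red, green, blue); there is no depth.
- cams.camera_params(name): a dict with "K" (3x3 intrinsics, pixels), "extrinsics" (4x4, takes a point from camera to world coordinates). Camera axes: x right, y down, z forward; pixel columns grow to the right and rows downward; lengths in m; the calibration is good to about 2 mm. The wrist camera is an equidistant fisheye: a pixel r from the principal point sees the ray r / f radians off the axis. A picture is of the moment at which its call begins: read the wrist's pose just before it. camera_params takes no time and is no camera call; for the wrist camera it gives the pose at the moment of the call.
- job.hand_in(): hands the job in; it is judged then, once.
The state is a dict: "t": time; "q": joint angles; "joint_vel": joint speeds; "joint_torque": joint torques, N m; "eef_pos": TCP position; "tool_rot": TCP orientation; "contact_force": force on the tool from outside, world axes, zero at the start; "torque": the same for the moment, N m; "gripper_width": opening from 0.0 (shut) to 1.0 (fully open); "grasp_force": force on a finger pad.
Only numpy, scipy, OpenCV 4.12 (cv2) and the standard library are available. Lean on these libraries where they do the work, as an engineer would, in place of code of your own. Each camera call takes 0.05 s, during which the arm holds its last target. There are 200 camera calls.

## Working session

There is one attempt and no reset: what is moved stays moved. The work goes in short steps, Python scripts to look and compute and a tool call to move; the robot and the scene stay as the last step left them, time stands still between calls to the robot, and variables do not carry over. Pictures are saved under pics/ and viewed, at most 10 in all, crops included, and the job is handed in when it is done.

Besides the shell and the picture viewer there is one more tool, called by a JSON object that holds its "method" and its "body", one argument or row to a line. arm_command: Moves the arm, as the interface text tells. Its arguments: {"type":"object","properties":{"rows":{"type":"array"},"newtons":{"type":"number"}},"required":["rows"]}

```bash
mkdir -p pics
python3 - <<'E'
from station import get_obs,cams,bot
import cv2,numpy as np
o=get_obs();print({k:np.round(v,3).tolist() for k,v in o.items()},bot.grip_point_offset)
for n in ("scene","top"):
    p=cams.camera_params(n);print(n,np.round(p["K"],1).tolist(),np.round(p["extrinsics"],4).tolist())
    im=cams.read_camera(n)[:,:,::-1];cv2.imwrite(f"pics/{n}0.png",cv2.resize(im,(784,588),interpolation=cv2.INTER_CUBIC));np.save(f"pics/{n}0.npy",im)
E
```

```text
{'t': 0.0, 'q': [1.162, 0.478, 0.022, 1.556, -0.012, 1.109, -0.083], 'joint_vel': [0.0, -0.002, 0.001, -0.002, 0.001, -0.001, 0.0], 'joint_torque': [-0.0, -59.645, 1.607, -28.119, 0.012, 0.009, -0.0], 'eef_pos': [0.2, -0.644, 0.23], 'tool_rot': [-0.001, 0.989, 0.15, -0.0], 'contact_force': [0.628, -0.09, 0.857], 'torque': [-0.016, -0.02, 0.024], 'grasp_force': 0.0, 'gripper_width': 1.005} 0.0187
scene [[443.4, 0.0, 277.4], [0.0, 443.4, 208.2], [0.0, 0.0, 1.0]] [[-0.4393, 0.7484, -0.4969, 0.982], [0.8982, 0.3574, -0.2558, 0.1], [-0.0138, -0.5587, -0.8292, 0.7821], [0.0, 0.0, 0.0, 1.0]]
top [[419.7, 0.0, 275.8], [0.0, 419.7, 203.6], [0.0, 0.0, 1.0]] [[0.0517, -0.9755, 0.214, 0.3361], [-0.9986, -0.0492, 0.017, -0.1288], [-0.006, -0.2146, -0.9767, 1.0876], [0.0, 0.0, 0.0, 1.0]]
```

View pics/top0.png

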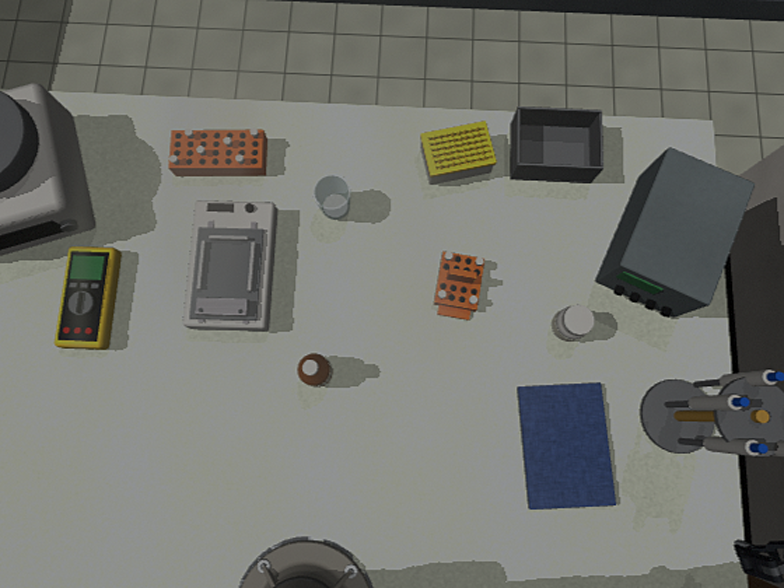

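View pics/scene0.png

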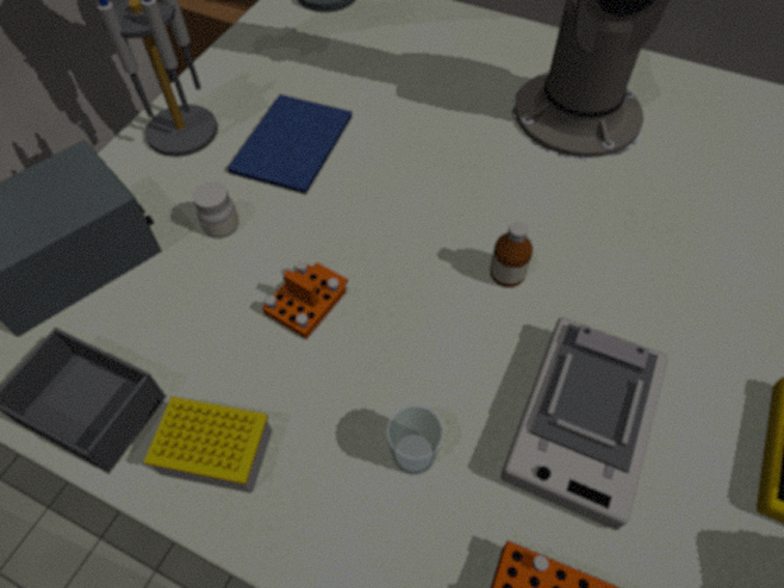

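Run:
```python
import cv2,numpy as np
t=np.load("pics/top0.npy")
a=cv2.resize(t[135:245,120:210],None,fx=5,fy=5,interpolation=cv2.INTER_CUBIC)
b=cv2.resize(t[170:235,300:355],None,fx=6,fy=6,interpolation=cv2.INTER_CUBIC)
c=np.zeros((550,790,3),np.uint8);c[:,:450]=a;c[:390,455:785]=b
cv2.imwrite("pics/crop1.png",cv2.convertScaleAbs(c,alpha=1.5))
```

```text
(no output)
```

View pics/crop1.png

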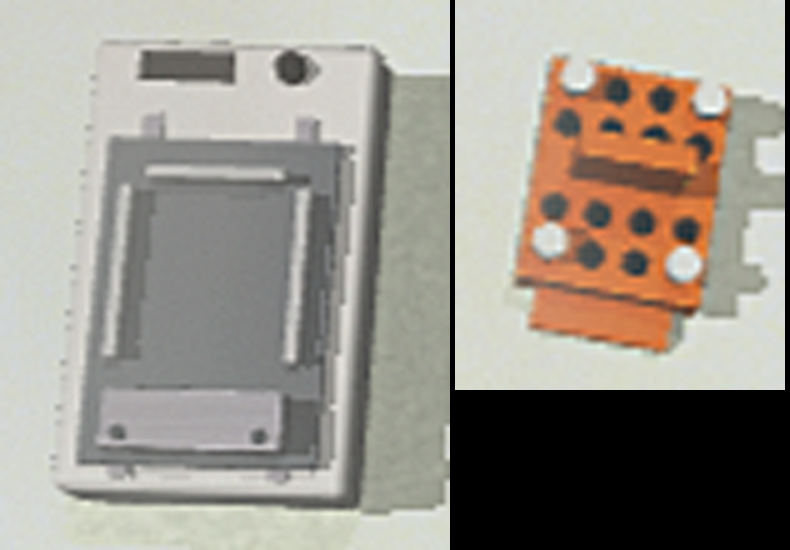

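```bash
cat > h.py <<'E'
import numpy as np
from station import cams,get_obs
def ray(n,px,z):
    """world points where the pixels px of pinhole camera n meet height z"""
    p=cams.camera_params(n);px=np.atleast_2d(px)
    d=np.c_[px,np.ones(len(px))]@np.linalg.inv(p["K"]).T@p["extrinsics"][:3,:3].T
    o=p["extrinsics"][:3,3];return o+d*((z-o[2])/d[:,2])[:,None]
E
python3 - <<'E'
from h import *
A=lambda l:np.array(l)/5+[120-.4,135-.4]; B=lambda l:(np.array(l)-[455,0])/6+[300-.4,170-.4]
r=lambda l,z:np.round(ray("top",l,z)*1e3,1).tolist()
print("lip",r(A([[102,390],[283,392],[280,452],[98,445]]),.07))
print("stop",r(A([[147,181],[285,181],[285,170],[147,166]]),.067))
print("gL",r(A([[125,185],[110,355]]),.065),"gR",r(A([[305,188],[290,362]]),.065))
c=B([[553,60],[733,85],[700,305],[517,280]]);w=ray("top",c,.02);print("body",np.round(w*1e3,1).tolist())
print("side",[np.round(np.linalg.norm(w[i]-w[i-1])*1e3,1) for i in range(4)])
print("handle",r(B([[582,133],[698,160],[698,176],[582,148]]),.065))
print("tongue",r(B([[530,328],[668,352]]),.006))
E
```

```text
lip [[519.3, 223.5, 70.0], [522.8, 133.7, 70.0], [492.8, 132.1, 70.0], [491.7, 222.1, 70.0]]
stop [[628.6, 214.7, 67.0], [632.1, 144.7, 67.0], [637.9, 145.3, 67.0], [636.5, 215.7, 67.0]]
gL [[626.5, 226.4, 65.0], [538.1, 223.3, 65.0]] gR [[629.5, 134.7, 65.0], [539.1, 133.1, 65.0]]
body [[640.0, -212.6, 20.0], [632.6, -291.7, 20.0], [534.0, -279.1, 20.0], [540.9, -200.2, 20.0]]
side [np.float64(99.8), np.float64(79.4), np.float64(99.4), np.float64(79.2)]
handle [[596.1, -222.2, 65.0], [587.0, -270.8, 65.0], [580.1, -270.9, 65.0], [589.7, -222.4, 65.0]]
tongue [[522.7, -207.5, 6.0], [515.2, -267.6, 6.0]]
```

Run:
```python
from h import *
r=lambda n,l,z:np.round(ray(n,np.array(l)/1.4,z)*1e3).tolist()
print("foot",r("top",[[677,416],[642,416]],0),r("scene",[[181,130]],0))
for z in (.2,.3,.4):print(z,r("top",[[762,417],[738,402],[730,378]],z),r("scene",[[135,5]],z))
print("grip",r("top",[[760,555]],.25),"boxtop",r("top",[[598,277],[670,150]],.12), "jar",r("top",[[577,320]],.075),"bottle",r("top",[[311,367]],.11),"beaker",r("top",[[333,185]],.08))
```

```text
foot [[360.0, -646.0, 0.0], [356.0, -583.0, 0.0]] [[354.0, -647.0, -0.0]]
0.2 [[360.0, -675.0, 200.0], [380.0, -642.0, 200.0], [415.0, -632.0, 200.0]] [[300.0, -710.0, 200.0]]
0.3 [[357.0, -613.0, 300.0], [375.0, -584.0, 300.0], [406.0, -576.0, 300.0]] [[417.0, -571.0, 300.0]]
0.4 [[355.0, -552.0, 400.0], [370.0, -526.0, 400.0], [397.0, -519.0, 400.0]] [[534.0, -432.0, 400.0]]
grip [[180.0, -627.0, 250.0]] boxtop [[580.0, -468.0, 120.0], [818.0, -601.0, 120.0]] jar [[512.0, -446.0, 75.0]] bottle [[405.0, 5.0, 110.0]] beaker [[739.0, -5.0, 80.0]]
```

{"method": "arm_command", "body": {
  "rows": [
    [[85,0,1,0,1],[85,0,1,0,1],[85,0,1,0,1],[85,0.85,0.42,0,1],[85,0.85,0.42,0,1],[85,0.85,0.42,0,1],[85,0.85,0.42,0,1],[85,0.85,0.42,0,1],[85,0.85,0.42,0,1],[85,0.85,0.42,0,1]]
  ],
  "newtons": 40
}}

```text
t: 1.35
eef_pos: [0.5582, -0.2874, 0.231]
tool_rot: [-0.0, 0.852, 0.524, -0.0]
contact_force: [1.2, 0.0, -0.5]
gripper_width: 0.997
grasp_force: 0.0
```

{"method": "arm_command", "body": {
  "rows": [
    [[85,0,0,0,0],[85,0.1,0.14,-0.3,1],[85,0.1,0.14,-0.3,1],[85,0.1,0.14,-0.3,1],[85,0.1,0.13,-0.3,1],[85,0,0,-0.3,0],[85,0,0,-0.2,0],[85,0,0,0,0],[85,0,0,0,0],[85,0,0,0,0]]
  ]
}}

```text
t: 2.6
eef_pos: [0.5814, -0.2556, 0.1301]
tool_rot: [0.001, 0.758, 0.652, 0.0]
contact_force: [-0.2, -0.2, 0.2]
gripper_width: 0.994
grasp_force: 0.0
```

Run:
```python
from h import *
import cv2
o=get_obs();print(np.round(o["eef_pos"],4),np.round(o["tool_rot"],4))
p=cams.camera_params("wrist");im=cams.read_camera("wrist")[:,:,::-1];np.save("pics/w1.npy",im)
print(np.round(p["K"],1).tolist(),np.round(p["extrinsics"],3).tolist())
cv2.imwrite("pics/w1.png",cv2.resize(im,(784,588),interpolation=cv2.INTER_CUBIC))
```

```text
[ 0.5814 -0.2556  0.1301] [6.000e-04 7.582e-01 6.520e-01 3.000e-04]
[[325.2, 0.0, 277.1], [0.0, 325.2, 213.4], [0.0, 0.0, 1.0]] [[0.989, -0.144, -0.039, 0.592], [-0.149, -0.951, -0.272, -0.186], [0.002, 0.275, -0.962, 0.273], [0.0, 0.0, 0.0, 1.0]]
```

View pics/w1.png

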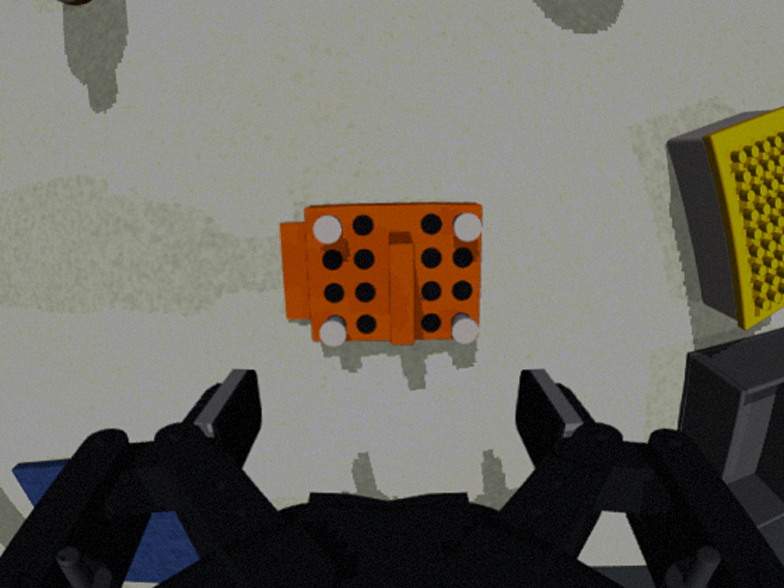

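```bash
cat >> h.py <<'E'
def fray(P,px,z):
    """as ray, for the wrist fisheye with params P taken at the picture"""
    K,E=P["K"],P["extrinsics"];v=(np.atleast_2d(px)-K[:2,2])/K[0,0];r=np.linalg.norm(v,axis=1)
    d=np.c_[v*(np.sin(r)/r)[:,None],np.cos(r)]@E[:3,:3].T
    o=E[:3,3];return o+d*((z-o[2])/d[:,2])[:,None]
E
python3 - <<'E'
from h import *
P=cams.camera_params("wrist");r=lambda l,z:np.round(fray(P,np.array(l)/1.4,z)*1e3,1).tolist()
print("handle",r([[391,242],[413,242],[413,344],[391,344]],.065))
print("body",r([[306,206],[482,204],[479,341],[313,341]],.02))
E
```

```text
handle [[588.4, -217.8, 65.0], [598.5, -219.3, 65.0], [591.7, -269.3, 65.0], [581.0, -267.6, 65.0]]
body [[543.8, -197.0, 20.0], [641.6, -210.4, 20.0], [631.6, -291.7, 20.0], [532.6, -276.7, 20.0]]
```

{"method": "arm_command", "body": {
  "rows": [
    [[85,0.07,0.09,0,0],[85,0.073,0.095,0,0],[85,0,0,-0.4,0],[85,0,0,-0.4,0],[85,0,0,-0.4,0],[85,0,0,-0.27,0],[85,0,0,-0.2,0],[85,0,0,0,0],[10,0,0,0,0],[8,0,0,0,0]]
  ],
  "newtons": 40
}}

```text
t: 3.9
eef_pos: [0.5902, -0.2444, 0.03]
tool_rot: [0.001, 0.758, 0.652, 0.0]
contact_force: [0.6, 0.2, -0.2]
gripper_width: 0.603
grasp_force: 0.0
```

{"method": "arm_command", "body": {
  "rows": [
    [[5,0,0,0,0],[5,0,0,0,0],[5,0,0,0,0],[5,0,0,0,0],[5,0,0,0.3,0],[5,0,0,0.8,0],[5,0,0,0.9,0],[5,0,0,0.8,0],[5,0,0,0.3,0],[5,0,0,0,0]]
  ]
}}

```text
t: 5.15
eef_pos: [0.5896, -0.2443, 0.2156]
tool_rot: [0.001, 0.758, 0.652, 0.0]
contact_force: [0.6, -0.1, -3.0]
gripper_width: 0.134
grasp_force: 40.3
```

{"method": "arm_command", "body": {
  "rows": [
    [[5,0,0.4,0,0],[5,0,0.85,0,0.25],[5,0,0.95,0,0.5],[5,0,0.95,0,0.5],[5,0.06,0.95,0,0.5],[5,0.06,0.95,0,0.5],[5,0,0.95,0,0],[5,0,0.67,0,0],[5,0,0.4,0,0],[5,0,0,0,0]]
  ]
}}

```text
t: 6.4
eef_pos: [0.5946, 0.1824, 0.2122]
tool_rot: [-0.002, 0.695, 0.719, -0.002]
contact_force: [-0.4, 0.1, -2.9]
gripper_width: 0.136
grasp_force: 40.3
```

{"method": "arm_command", "body": {
  "rows": [
    [[5,0,0,-0.3,0],[5,0,0,-0.3,0],[5,0,0,-0.2,0],[5,0,0,0,0],[5,0,0,0,0],[5,0,0,0,0],[5,0,0,0,0],[5,0,0,0,0],[5,0,0,0,0],[5,0,0,0,0]]
  ]
}}

```text
t: 7.65
eef_pos: [0.5968, 0.18, 0.1671]
tool_rot: [0.0, 0.696, 0.718, 0.0]
contact_force: [-0.5, -1.2, -3.1]
gripper_width: 0.135
grasp_force: 40.2
```

Run:
```python
from h import *
import cv2,pickle
o=get_obs();print(np.round(o["eef_pos"],4),np.round(o["tool_rot"],4))
p=cams.camera_params("wrist");im=cams.read_camera("wrist")[:,:,::-1];t=cams.read_camera("top")[:,:,::-1]
pickle.dump((p,o),open("w2.pkl","wb"));np.save("pics/t2.npy",t)
c=np.zeros((600,800,3),np.uint8)
c[:,:800]=cv2.resize(im,(800,600),interpolation=cv2.INTER_CUBIC)
b=cv2.resize(t[140:240,120:210],None,fx=3.2,fy=3.2,interpolation=cv2.INTER_CUBIC)
c[:b.shape[0],:b.shape[1]]=b
cv2.imwrite("pics/w2.png",cv2.convertScaleAbs(c,alpha=1.4))
```

```text
[0.5968 0.18   0.1671] [0.     0.6964 0.7176 0.    ]
```

View pics/w2.png

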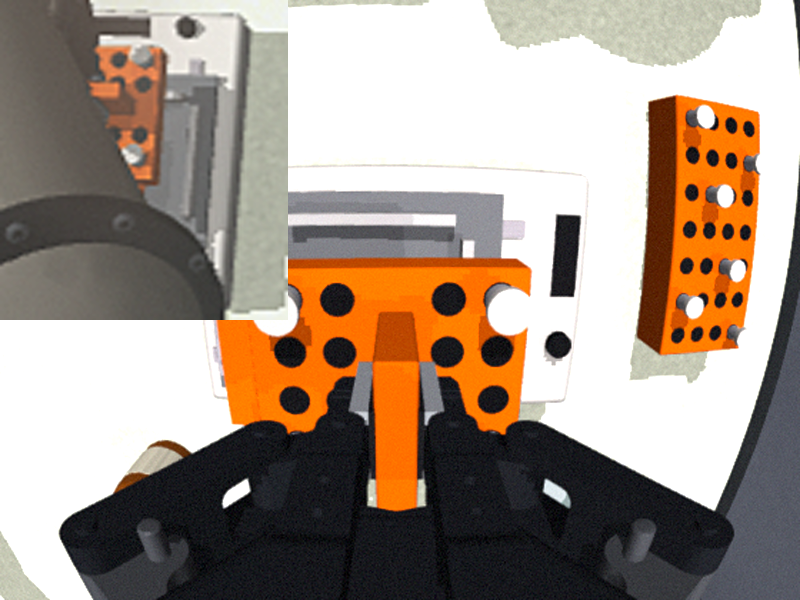

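Run:
```python
from h import *
import cv2
im=cams.read_camera("wrist")[:,:,::-1];np.save("pics/w3.npy",im)
c=cv2.resize(im[110:310,140:420],None,fx=2.8,fy=2.8,interpolation=cv2.INTER_CUBIC)
cv2.imwrite("pics/w3.png",cv2.convertScaleAbs(c,alpha=1.1))
```

```text
(no output)
```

View pics/w3.png

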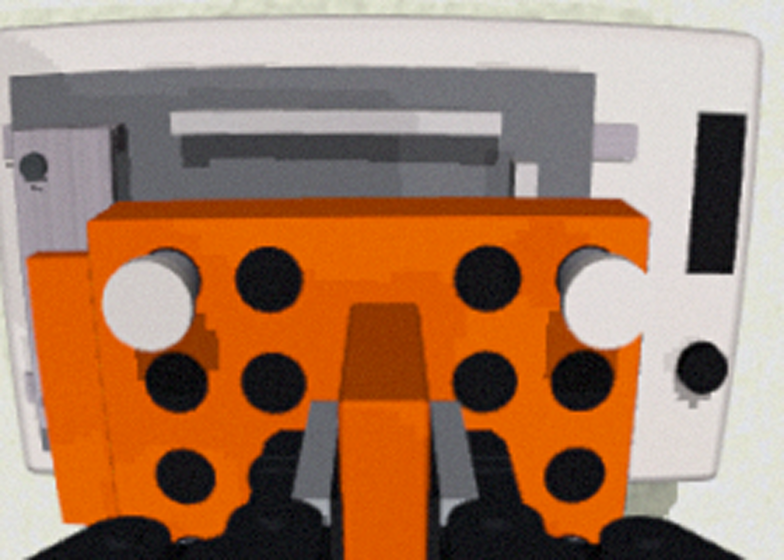

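Run:
```python
from h import *
import pickle
P,o=pickle.load(open("w2.pkl","rb"))
r=lambda l,z:np.round(fray(P,np.array(l)/2.8+[139.7,109.7],z)*1e3,1).tolist()
print("guide outer",r([[172,112],[500,113]],.065),"inner",r([[172,133],[500,135]],.065))
print("stop",r([[513,162],[537,162],[515,195]],.067),"lip",r([[112,128],[117,250]],.07))
print("platform edge",r([[12,75],[594,73]],.055))
print("block top",r([[90,219],[650,219]],.157),"bottom",r([[112,201],[620,201]],.137),"tongue",r([[30,257],[65,521]],.143))
```

```text
guide outer [[537.1, 229.5, 65.0], [626.4, 231.3, 65.0]] inner [[537.0, 223.7, 65.0], [626.7, 225.3, 65.0]]
stop [[630.4, 218.3, 67.0], [637.0, 218.6, 67.0], [631.4, 209.3, 67.0]] lip [[521.2, 225.6, 70.0], [521.7, 191.4, 70.0]]
platform edge [[485.3, 240.2, 55.0], [654.1, 243.5, 55.0]]
block top [[543.2, 218.4, 157.0], [642.4, 221.4, 157.0]] bottom [[541.3, 217.9, 137.0], [642.0, 220.9, 137.0]] tongue [[525.2, 207.6, 143.0], [527.0, 147.6, 143.0]]
```

{"method": "arm_command", "body": {
  "rows": [
    [[5,0,0.02,-0.2,-0.14],[5,0,0,-0.25,0],[5,0,0,-0.25,0],[5,0,0,-0.18,0],[5,0,0,-0.1,0],[5,0,0,0,0],[5,0,0,0,0],[5,0,0,0,0],[5,0,0,0,0],[5,0,0,0,0]]
  ]
}}

```text
t: 9.05
eef_pos: [0.5968, 0.1812, 0.1085]
tool_rot: [0.0, 0.7, 0.714, 0.0]
contact_force: [0.0, 0.5, -3.7]
gripper_width: 0.136
grasp_force: 40.2
```

Run:
```python
from h import *
import cv2,pickle
o=get_obs();print(np.round(o["eef_pos"],4),np.round(o["tool_rot"],4))
p=cams.camera_params("wrist");pickle.dump((p,o),open("w4.pkl","wb"))
im=cams.read_camera("wrist")[:,:,::-1];s=cams.read_camera("scene")[:,:,::-1];np.save("pics/s4.npy",s)
a=cv2.resize(im[140:310,130:430],None,fx=2.6,fy=2.6,interpolation=cv2.INTER_CUBIC)
cv2.imwrite("pics/w4.png",cv2.convertScaleAbs(a,alpha=1.1))
```

```text
[0.5968 0.1812 0.1085] [1.000e-04 7.005e-01 7.137e-01 1.000e-04]
```

View pics/w4.png

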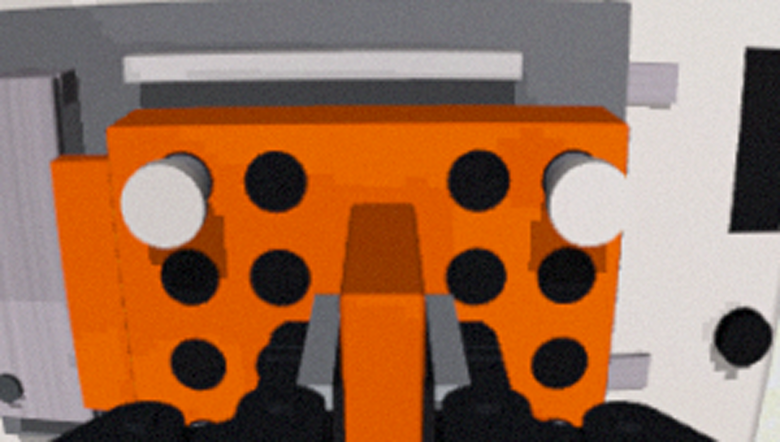

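Run:
```python
from h import *
import pickle
P,o=pickle.load(open("w4.pkl","rb"))
r=lambda l,z:np.round(fray(P,np.array(l)/2.6+[129.7,139.7],z)*1e3,1).tolist()
print("guide outer",r([[124,57],[520,52]],.065),"inner",r([[124,80],[521,77]],.065))
print("lip",r([[60,78],[58,150]],.07))
print("block top",r([[108,129],[628,124]],.0985),"bottom",r([[128,111],[603,107]],.0785),"tongue",r([[54,162],[82,408]],.0845))
```

```text
guide outer [[536.7, 229.3, 65.0], [626.4, 231.5, 65.0]] inner [[536.5, 224.0, 65.0], [626.9, 225.9, 65.0]]
lip [[522.5, 225.4, 70.0], [520.9, 208.5, 70.0]]
block top [[543.3, 219.5, 98.5], [642.5, 222.3, 98.5]] bottom [[541.4, 219.3, 78.5], [642.8, 222.0, 78.5]] tongue [[525.6, 209.3, 84.5], [525.6, 149.0, 84.5]]
```

{"method": "arm_command", "body": {
  "rows": [
    [[5,0,0.035,0,-0.07],[5,0,0,-0.06,0],[5,0,0,-0.06,0],[5,0,0,-0.05,0],[5,0,0,-0.02,0],[5,0,0,0,0],[5,0,0,0,0],[5,0,0,0,0],[5,0,0,0,0],[5,0,0,0,0]]
  ]
}}

```text
t: 10.4
eef_pos: [0.5968, 0.1833, 0.0969]
tool_rot: [0.0, 0.702, 0.712, 0.0]
contact_force: [-0.1, -0.4, -2.1]
gripper_width: 0.135
grasp_force: 40.3
```

{"method": "arm_command", "body": {
  "rows": [
    [[5,0,0,-0.01,0],[5,0,0,0,0],[20,0,0,0,0],[40,0,0,0,0],[40,0,0,0,0],[40,0,0,0,0],[40,0,0,0,0],[40,0,0,0,0],[40,0,0,0,0],[40,0,0,0,0]]
  ],
  "newtons": 20
}}

```text
t: 11.65
eef_pos: [0.5968, 0.1833, 0.0963]
tool_rot: [0.0, 0.702, 0.712, 0.0]
contact_force: [0.0, 0.1, 0.6]
gripper_width: 0.469
grasp_force: 0.0
```

Run:
```python
from h import *
import cv2,pickle
o=get_obs();print(np.round(o["eef_pos"],4),np.round(o["contact_force"],2))
p=cams.camera_params("wrist");pickle.dump((p,o),open("w5.pkl","wb"))
im=cams.read_camera("wrist")[:,:,::-1];s=cams.read_camera("scene")[:,:,::-1]
a=cv2.resize(im[140:310,130:430],None,fx=2.0,fy=2.0,interpolation=cv2.INTER_CUBIC)
b=cv2.resize(s[215:375,340:490],(225*1,240),interpolation=cv2.INTER_CUBIC) if 0 else cv2.resize(s[215:335,360:500],None,fx=2,fy=2,interpolation=cv2.INTER_CUBIC)
c=np.zeros((590,605,3),np.uint8);c[:340,:600]=a;c[345:585,:280]=b
cv2.imwrite("pics/w5.png",cv2.convertScaleAbs(c,alpha=1.2))
```

```text
[0.5968 0.1833 0.0963] [0.01 0.13 0.57]
```

View pics/w5.png

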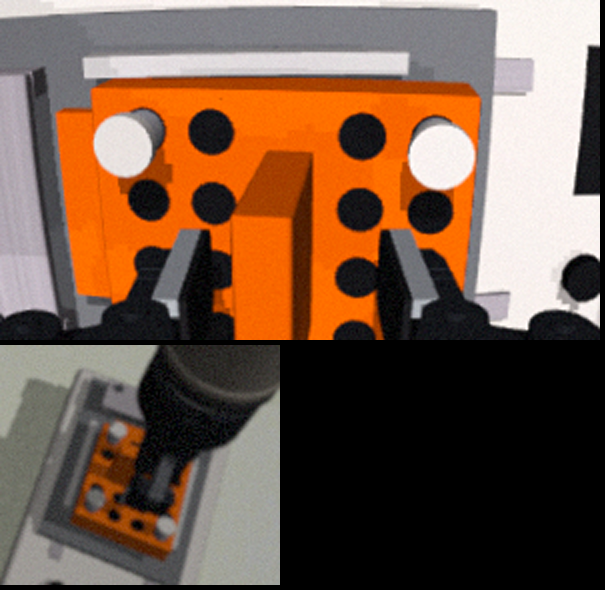

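{"method": "arm_command", "body": {
  "rows": [
    [[40,0,0,0.2,0],[40,0,0,0.4,0],[40,0,0,0.3,0],[0,0,0,0,0],[0,0.2,0.01,0,0],[0,0.23,0,0,0],[0,0,0,0,0],[0,0,0,-0.3,0],[0,0,0,-0.3,0],[0,0,0,-0.2,0]]
  ],
  "newtons": 20
}}

```text
t: 13.0
eef_pos: [0.6213, 0.1835, 0.1]
tool_rot: [-0.001, 0.702, 0.712, -0.001]
contact_force: [-0.4, 0.2, 0.6]
gripper_width: 0.002
grasp_force: 0.0
```

{"method": "arm_command", "body": {
  "rows": [
    [[0,0,0,-0.1,0],[0,0,0,-0.05,0],[0,0,0,0,0],[0,0,0,0,0],[0,-0.03,0,0,0],[0,-0.03,0,0,0],[0,-0.03,0,0,0],[0,-0.03,0,0,0],[0,0,0,0,0],[0,0,0,0,0]]
  ]
}}

```text
t: 14.25
eef_pos: [0.6155, 0.1839, 0.0933]
tool_rot: [0.0, 0.702, 0.712, 0.0]
contact_force: [-0.5, -0.4, 0.4]
gripper_width: 0.0
grasp_force: 0.0
```

{"method": "arm_command", "body": {
  "rows": [
    [[0,-0.04,0,0,0],[0,-0.04,0,0,0],[0,-0.04,0,0,0],[0,-0.04,0,0,0],[0,-0.04,0,0,0],[0,-0.04,0,0,0],[0,0,0,0,0],[0,0,0,0,0],[0,0,0,0,0],[0,0,0,0,0]]
  ]
}}

```text
t: 15.5
eef_pos: [0.6009, 0.1839, 0.0933]
tool_rot: [-0.0, 0.702, 0.712, -0.0]
contact_force: [-0.5, -0.1, -0.7]
gripper_width: -0.002
grasp_force: 0.0
```

Run:
```python
from h import *
import cv2,pickle
o=get_obs();print(np.round(o["eef_pos"],4),np.round(o["contact_force"],2))
p=cams.camera_params("wrist");pickle.dump((p,o),open("w6.pkl","wb"))
im=cams.read_camera("wrist")[:,:,::-1]
a=cv2.resize(im[140:310,130:430],None,fx=2.6,fy=2.6,interpolation=cv2.INTER_CUBIC)
cv2.imwrite("pics/w6.png",cv2.convertScaleAbs(a,alpha=1.2))
```

```text
[0.6009 0.1839 0.0933] [-0.47 -0.15 -0.7 ]
```

View pics/w6.png

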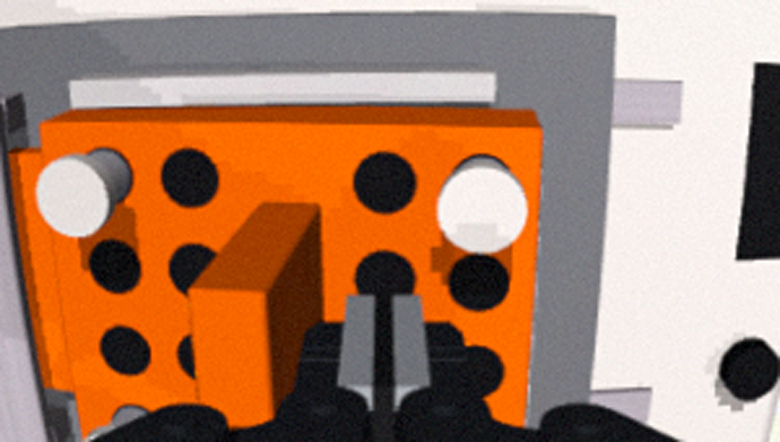

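Run:
```python
from h import *
import pickle
P,o=pickle.load(open("w6.pkl","rb"))
r=lambda l,z:np.round(fray(P,np.array(l)/2.6+[129.7,139.7],z)*1e3,1).tolist()
print("guide inner",r([[70,106],[495,101]],.065),"platform edge",r([[614,16]],.055))
print("tongue visible left",r([[10,150],[46,388]],.062),"lip edge",r([[22,97],[45,440]],.07))
print("body -x top corner",r([[42,124]],.078),"body +x top",r([[541,127]],.088))
```

```text
guide inner [[532.8, 223.8, 65.0], [623.4, 225.4, 65.0]] platform edge [[650.5, 243.4, 55.0]]
tongue visible left [[515.9, 213.3, 62.0], [517.3, 152.7, 62.0]] lip edge [[523.7, 226.8, 70.0], [518.3, 142.3, 70.0]]
body -x top corner [[531.4, 222.5, 78.0]] body +x top [[628.9, 224.7, 88.0]]
```

{"method": "arm_command", "body": {
  "rows": [
    [[0,-0.02,0,0,0],[0,-0.02,0,0,0],[0,-0.02,0,0,0],[0,-0.02,0,0,0],[0,-0.02,0,0,0],[0,-0.02,0,0,0],[0,-0.02,0,0,0],[0,-0.02,0,0,0],[0,0,0,0,0],[0,0,0,0,0]]
  ]
}}

```text
t: 16.8
eef_pos: [0.5938, 0.1841, 0.0947]
tool_rot: [0.001, 0.703, 0.711, 0.002]
contact_force: [7.0, -0.4, 2.1]
gripper_width: 0.003
grasp_force: 3.6
```

```bash
cat > trk.py <<'E'
from h import *
import cv2,pickle
def track(tag):
    o=get_obs();P=cams.camera_params("wrist");im=cams.read_camera("wrist")[:,:,::-1];np.save(f"pics/{tag}.npy",im)
    ref=cv2.imread("pics/w6.png");a=cv2.convertScaleAbs(cv2.resize(im[110:340,100:460],None,fx=2.6,fy=2.6,interpolation=cv2.INTER_CUBIC),alpha=1.2)
    P0=pickle.load(open("w6.pkl","rb"))[0];off0=[129.7,139.7];off=[99.7,109.7]
    print(np.round(o["eef_pos"]*1e3 if hasattr(o["eef_pos"],"dtype") else np.array(o["eef_pos"])*1e3,1),np.round(o["contact_force"],1))
    for n,u,v,z in (("guide end",495,88,.065),("platform corner",614,16,.055),("block thick corner",541,115,.078),("tube -x",85,165,.09),("handle top",322,205,.1),("shaker dark",752,65,.05)):
        h=16;t=ref[max(v-h,0):v+h,u-h:u+h];s=cv2.matchTemplate(a,t,cv2.TM_CCOEFF_NORMED);_,m,_,(x,y)=cv2.minMaxLoc(s)
        c=np.array([x+h,y+v-max(v-h,0)]);w0=fray(P0,np.array([u,v])/2.6+off0,z)[0];w=fray(P,c/2.6+off,z)[0]
        print(n,round(m,2),"moved mm",np.round((w-w0)[:2]*1e3,1),"at",np.round(w[:2]*1e3,1))
E
python3 -c "from trk import track;track('k1')"
```

```text
[593.8 184.1  94.7] [ 7.  -0.4  2.1]
guide end 0.99 moved mm [-2.7 -0.1] at [620.6 228. ]
platform corner 0.99 moved mm [-2.8 -0.1] at [647.7 243.3]
block thick corner 0.99 moved mm [-5.7 -0. ] at [625. 225.]
tube -x 0.99 moved mm [-6.7 -0. ] at [538.1 217.1]
handle top 0.99 moved mm [-6.5 -0.2] at [583.6 212.9]
shaker dark 0.99 moved mm [-0.1 -0.2] at [687.2 233.5]
```

{"method": "arm_command", "body": {
  "rows": [
    [[0,-0.02,0,0,0],[0,-0.02,0,0,0],[0,-0.02,0,0,0],[0,-0.02,0,0,0],[0,-0.01,0,0,0],[0,0,0,0,0],[0,0,0,0,0],[0,0,0,0,0],[0,0,0,0,0],[0,0,0,0,0]]
  ]
}}

```text
t: 18.1
eef_pos: [0.5904, 0.1842, 0.0957]
tool_rot: [0.002, 0.703, 0.711, 0.004]
contact_force: [10.5, 1.2, 3.9]
gripper_width: -0.001
grasp_force: 5.4
```

```bash
python3 -c "from trk import track;track('k2')"
```

```text
[590.4 184.2  95.7] [10.5  1.2  3.9]
guide end 0.99 moved mm [-2.5 -0.1] at [620.7 228. ]
platform corner 0.99 moved mm [-2.8  0. ] at [647.7 243.5]
block thick corner 0.99 moved mm [-8.3 -0.2] at [622.3 224.9]
tube -x 0.99 moved mm [-9.7 -0.3] at [535.1 216.8]
handle top 0.99 moved mm [-9.8 -0.4] at [580.3 212.7]
shaker dark 0.99 moved mm [-0.1 -0.1] at [687.2 233.6]
```

{"method": "arm_command", "body": {
  "rows": [
    [[0,-0.02,0,0,0],[0,-0.02,0,0,0],[0,-0.02,0,0,0],[0,0,0,0,0],[0,0,0,-0.03,0],[0,0,0,-0.03,0],[0,0,0,-0.03,0],[0,0,0,-0.03,0],[0,0,0,0,0],[0,0,0,0,0]]
  ]
}}

```text
t: 19.4
eef_pos: [0.5903, 0.1844, 0.0901]
tool_rot: [0.004, 0.703, 0.711, 0.007]
contact_force: [15.4, -0.6, 6.4]
gripper_width: 0.001
grasp_force: 8.3
```

```bash
python3 -c "from trk import track;track('k3')"
```

```text
[590.3 184.4  90.1] [15.4 -0.6  6.4]
guide end 0.98 moved mm [-2.5 -0.2] at [620.7 228. ]
platform corner 0.99 moved mm [-2.6 -0.1] at [647.9 243.3]
block thick corner 0.8 moved mm [-11.5  -0.1] at [619.1 225. ]
tube -x 0.99 moved mm [-10.1   0.6] at [534.6 217.7]
handle top 0.99 moved mm [-11.    1.2] at [579.1 214.3]
shaker dark 0.99 moved mm [-0.4 -0.1] at [686.9 233.6]
```

{"method": "arm_command", "body": {
  "rows": [
    [[0,0,0,-0.03,0],[0,0,0,-0.03,0],[0,0,0,-0.03,0],[0,0,0,-0.03,0],[0,0,0,-0.03,0],[0,0,0,-0.03,0],[0,0,0,0,0],[0,0,0,0,0],[0,0,0,0,0],[0,0,0,0,0]]
  ]
}}

```text
t: 20.7
eef_pos: [0.5941, 0.1851, 0.0824]
tool_rot: [0.006, 0.704, 0.711, 0.01]
contact_force: [20.2, -1.8, 19.3]
gripper_width: -0.002
grasp_force: 16.8
```

```bash
python3 -c "from trk import track;track('k4')"
```

```text
[594.1 185.1  82.4] [20.2 -1.8 19.3]
guide end 0.96 moved mm [-2.7 -0.3] at [620.5 227.8]
platform corner 0.99 moved mm [-2.7 -0.1] at [647.8 243.4]
block thick corner 0.78 moved mm [-11.5   0.9] at [619.2 226. ]
tube -x 0.96 moved mm [-7.7  1.5] at [537.1 218.6]
handle top 0.99 moved mm [-9.1  2.9] at [581. 216.]
shaker dark 1.0 moved mm [-0.2  0. ] at [687.1 233.7]
```

```bash
cat > prof.py <<'E'
from h import *
import cv2,sys
def prof(f,nx,ny,z,N=(567.5,181.7),yaw=.02,P=None):
    P=P or cams.camera_params("wrist");im=cv2.GaussianBlur(np.load(f),(3,3),0)
    c,s=np.cos(yaw),np.sin(yaw);nx,ny=np.broadcast_arrays(nx,ny)
    w=np.c_[(N[0]+c*nx-s*ny)/1e3,(N[1]+s*nx+c*ny)/1e3,np.full(nx.shape,z)]
    d=(w-P["extrinsics"][:3,3])@P["extrinsics"][:3,:3];d/=np.linalg.norm(d,axis=1)[:,None]
    th=np.arccos(d[:,2]);v=d[:,:2]/np.linalg.norm(d[:,:2],axis=1)[:,None]
    px=(v*th[:,None]*P["K"][0,0]+P["K"][:2,2]).round().astype(int)
    return [im[y,x][::-1].tolist() for x,y in px]
E
python3 - <<'E'
from prof import *
for ny in (15,30):
    x=np.arange(48,76,1.5)
    for a,c in zip(x,prof("pics/k4.npy",x,ny,.067)):print(ny,a,c)
E
```

```text
15 48.0 [161, 88, 49]
15 49.5 [152, 61, 6]
15 51.0 [160, 64, 0]
15 52.5 [201, 86, 0]
15 54.0 [190, 81, 7]
15 55.5 [78, 77, 81]
15 57.0 [60, 58, 59]
15 58.5 [178, 172, 174]
15 60.0 [184, 179, 180]
15 61.5 [182, 177, 179]
15 63.0 [181, 177, 178]
15 64.5 [111, 112, 117]
15 66.0 [102, 104, 109]
15 67.5 [105, 105, 110]
15 69.0 [102, 103, 107]
15 70.5 [105, 105, 110]
15 72.0 [105, 106, 109]
15 73.5 [104, 104, 109]
15 75.0 [104, 103, 109]
30 48.0 [208, 202, 200]
30 49.5 [208, 203, 200]
30 51.0 [190, 172, 163]
30 52.5 [200, 109, 47]
30 54.0 [186, 82, 11]
30 55.5 [79, 78, 81]
30 57.0 [56, 55, 55]
30 58.5 [172, 168, 167]
30 60.0 [187, 182, 182]
30 61.5 [187, 182, 181]
30 63.0 [186, 182, 181]
30 64.5 [122, 121, 125]
30 66.0 [104, 103, 109]
30 67.5 [106, 106, 110]
30 69.0 [105, 106, 110]
30 70.5 [106, 106, 112]
30 72.0 [103, 105, 110]
30 73.5 [107, 107, 112]
30 75.0 [106, 107, 112]
```

{"method": "arm_command", "body": {
  "rows": [
    [[0,0.02,0,0,0],[0,0.02,0,0,0],[0,0.02,0,0,0],[0,0.02,0,0,0],[0,0.02,0,0,0],[0,0.02,0,0,0],[0,0,0,0,0],[0,0,0,0,0],[0,0,0,0,0],[0,0,0,0,0]]
  ]
}}

```text
t: 22.0
eef_pos: [0.5942, 0.185, 0.0815]
tool_rot: [0.003, 0.703, 0.711, 0.004]
contact_force: [-0.3, -4.3, 33.5]
gripper_width: -0.005
grasp_force: 18.6
```

Run:
```python
from trk import track;track('k5')
from prof import *
x=np.arange(51,66,1.5)
for a,c in zip(x,prof("pics/k5.npy",x,15,.067)):print(a,c)
```

```text
[594.2 185.   81.5] [-0.3 -4.3 33.5]
guide end 0.97 moved mm [-2.4 -0.2] at [620.9 228. ]
platform corner 1.0 moved mm [-2.6  0. ] at [648.  243.5]
block thick corner 0.78 moved mm [-11.3   0.9] at [619.4 226. ]
tube -x 0.96 moved mm [-7.3  1.4] at [537.5 218.5]
handle top 0.98 moved mm [-8.5  3. ] at [581.6 216.1]
shaker dark 0.99 moved mm [-0.1 -0.1] at [687.2 233.5]
51.0 [154, 62, 0]
52.5 [210, 93, 0]
54.0 [186, 80, 7]
55.5 [82, 82, 85]
57.0 [56, 54, 56]
58.5 [130, 127, 127]
60.0 [184, 180, 180]
61.5 [184, 180, 182]
63.0 [184, 179, 181]
64.5 [144, 143, 146]
```

Run:
```python
from h import *
import cv2
im=np.load("pics/k5.npy");s=cams.read_camera("scene")[:,:,::-1];np.save("pics/s5.npy",s)
a=cv2.resize(im[135:315,120:400],None,fx=2.85,fy=2.0,interpolation=cv2.INTER_CUBIC)[:360,:798]
a=cv2.resize(im[130:310,125:405],(560,360),interpolation=cv2.INTER_CUBIC)
c=np.zeros((600,800,3),np.uint8);c[:360,:560]=a
b=cv2.resize(s[220:320,360:480],(480,400),interpolation=cv2.INTER_CUBIC)
c[362:600,:286]=cv2.resize(b,(286,238));z=cv2.resize(im[140:215,330:425],(510,238),interpolation=cv2.INTER_CUBIC);c[362:600,290:800]=z
z2=cv2.resize(im[150:290,125:185],(236,358),interpolation=cv2.INTER_CUBIC);c[:358,564:800]=z2
cv2.imwrite("pics/last.png",cv2.convertScaleAbs(c,alpha=1.25))
```

```text
(no output)
```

View pics/last.png

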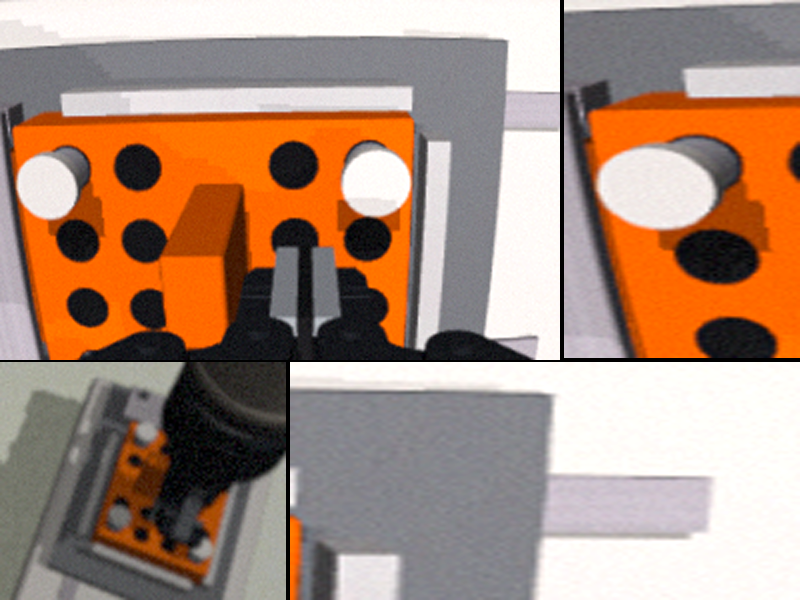

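```bash
cat > pose.py <<'E'
from h import *
from scipy.optimize import least_squares
from scipy.spatial.transform import Rotation as R
import pickle
M=np.array([[-41,40,20],[59,40,20],[6,25,65],[18,25,65],[6,25,20],[18,25,20],[-41,40,0],[59,40,0]],float)/1e3
def proj(P,w):
    d=(w-P["extrinsics"][:3,3])@P["extrinsics"][:3,:3];d/=np.linalg.norm(d,axis=1)[:,None]
    return d[:,:2]/np.linalg.norm(d[:,:2],axis=1)[:,None]*np.arccos(d[:,2])[:,None]*P["K"][0,0]+P["K"][:2,2]
def fit(P,px,x0,use):
    f=lambda v:(proj(P,R.from_rotvec(v[3:]).apply(M[use])+v[:3])-px[use]).ravel()
    s=least_squares(f,x0,loss="soft_l1",x_scale=[.01]*3+[.1]*3);v=s.x
    print("bottom centre mm",np.round(v[:3]*1e3,1),"yaw,pitch,roll deg",np.round(R.from_rotvec(v[3:]).as_euler("ZYX",True),1),"res",np.round(s.fun,1))
    return v
if __name__=="__main__":
    P=pickle.load(open("w4.pkl","rb"))[0]
    a=np.array([[108,129],[628,124],[342,294],[426,294],[352,204],[415,204],[128,111],[603,107]])/2.6+[129.7,139.7]
    fit(P,a,[.585,.18,.08,0,0,0],list(range(8)))
    b=np.array([[14,126],[413,118],[163,256],[226,256],[197,185],[243,185],[28,115],[411,113]])/2+[124.75,129.75]
    P=cams.camera_params("wrist")
    for u in (list(range(8)),list(range(6))):fit(P,b,[.565,.18,.06,0,0,0],u)
E
python3 pose.py
```

```text
bottom centre mm [584.8 180.3  78.6] yaw,pitch,roll deg [ 1.5  0.3 -0.4] res [-0.9  0.3  0.3  0.4 -0.3  0.2  0.6 -0.1 -0.3 -0.3 -0.2 -0.5  2.4  0.1
 -0.2 -0. ]
bottom centre mm [561.4 182.5  55.4] yaw,pitch,roll deg [ 0.7  0.6 -1.2] res [-0.9  0.9  0.9  2.9 -0.9 -0.3  0.8 -0.1 -0.7  0.1  0.8  0.   6.2 -0.6
 -5.  -1.5]
bottom centre mm [561.6 182.9  53.3] yaw,pitch,roll deg [ 1.2  0.4 -0.2] res [-0.1  1.1  0.   1.4 -0.7 -0.   0.5 -0.  -0.5 -0.9  0.8 -1.2]
```

{"method": "arm_command", "body": {
  "rows": [
    [[0,0,0,0.05,0],[0,0,0,0.05,0],[0,0,0,0.1,0],[0,0,0,0.3,0],[0,0,0,0.4,0],[0,0,0,0.4,0],[0,0,0,0.2,0],[0,0,0,0,0],[0,0,0,0,0],[0,0,0,0,0]]
  ]
}}

```text
t: 23.35
eef_pos: [0.5889, 0.1836, 0.1642]
tool_rot: [-0.0, 0.702, 0.712, -0.001]
contact_force: [-0.6, 0.3, -0.2]
gripper_width: -0.002
grasp_force: 0.0
```

Run:
```python
from trk import track;track('k6')
from prof import *
for z in (.067,):
  x=np.arange(48,68,1)
  print([ (float(a),c[0]-c[2],c[0]) for a,c in zip(x,prof("pics/k6.npy",x,15,z))])
```

```text
[588.9 183.6 164.2] [-0.6  0.3 -0.2]
guide end 0.93 moved mm [ -18.8 -105.4] at [604.4 122.7]
platform corner 0.99 moved mm [-2.7 -0. ] at [647.8 243.4]
block thick corner 0.89 moved mm [-2.1 -0.1] at [628.6 225. ]
tube -x 0.9 moved mm [-1.4 -0.2] at [543.4 216.9]
handle top 0.99 moved mm [-3.5 -1.3] at [586.6 211.8]
shaker dark 0.99 moved mm [-0.1 -0.4] at [687.2 233.3]
[(48.0, 132, 140), (49.0, 123, 142), (50.0, 112, 146), (51.0, 95, 154), (52.0, 89, 154), (53.0, 87, 154), (54.0, 105, 150), (55.0, 116, 146), (56.0, 126, 144), (57.0, 133, 141), (58.0, 141, 141), (59.0, 153, 153), (60.0, 179, 179), (61.0, 197, 197), (62.0, 197, 197), (63.0, 171, 185), (64.0, 95, 156), (65.0, -6, 104), (66.0, -6, 94), (67.0, -4, 95)]
```

{"method": "arm_command", "body": {
  "rows": [
    [[50,-0.1,0,0,0],[50,-0.1,-0.01,0,0],[50,0,0,0,0],[50,0,0,0,0],[50,0,0,-0.3,0],[50,0,0,-0.3,0],[50,0,0,-0.3,0],[50,0,0,-0.2,0],[50,0,0,-0.1,0],[50,0,0,0,0]]
  ],
  "newtons": 20
}}

```text
t: 24.65
eef_pos: [0.5775, 0.1833, 0.093]
tool_rot: [-0.0, 0.702, 0.712, -0.0]
contact_force: [0.4, 0.1, -0.3]
gripper_width: 0.588
grasp_force: 0.0
```

Run:
```python
from trk import track;track('k7')
from prof import *
x=np.arange(48,68,1)
print([ (float(a),c[0]-c[2],c[0]) for a,c in zip(x,prof("pics/k7.npy",x,15,.067))])
```

```text
[577.5 183.3  93. ] [ 0.4  0.1 -0.3]
guide end 0.98 moved mm [-2.5  0.1] at [620.8 228.2]
platform corner 0.99 moved mm [-2.4 -0. ] at [648.2 243.4]
block thick corner 0.91 moved mm [-2.2  0.3] at [628.4 225.4]
tube -x 0.95 moved mm [-2.3  0.4] at [542.5 217.5]
handle top 0.98 moved mm [-4.7  0.3] at [585.4 213.4]
shaker dark 1.0 moved mm [-0.2 -0.1] at [687.1 233.5]
[(48.0, 151, 151), (49.0, 127, 156), (50.0, 40, 189), (51.0, 7, 205), (52.0, 7, 205), (53.0, 7, 205), (54.0, 7, 205), (55.0, 8, 205), (56.0, 8, 205), (57.0, 9, 206), (58.0, 8, 207), (59.0, 8, 207), (60.0, 8, 206), (61.0, 10, 207), (62.0, 10, 207), (63.0, 10, 207), (64.0, 7, 206), (65.0, 7, 206), (66.0, 69, 207), (67.0, 79, 148)]
```

{"method": "arm_command", "body": {
  "rows": [
    [[30,0,0,0,0],[30,0,0,0,0],[30,0,0,-0.04,0],[30,-0.04,0,0,0],[30,-0.04,0,0,0],[30,-0.04,0,0,0],[30,-0.04,0,0,0],[30,-0.04,0,0,0],[30,0,0,0,0],[30,0,0,0,0]]
  ],
  "newtons": 60
}}

```text
t: 25.95
eef_pos: [0.5675, 0.1834, 0.0917]
tool_rot: [0.001, 0.703, 0.712, 0.002]
contact_force: [5.3, -0.8, 0.5]
gripper_width: 0.35
grasp_force: 2.7
```

{"method": "arm_command", "body": {
  "rows": [
    [[30,-0.02,0,0,0],[30,-0.02,0,0,0],[30,-0.02,0,0,0],[30,-0.02,0,0,0],[30,-0.02,0,0,0],[30,0,0,0,0],[30,0,0,0,0],[30,0,0,0,0],[30,0,0,0,0],[30,0,0,0,0]]
  ]
}}

```text
t: 27.2
eef_pos: [0.5638, 0.1835, 0.0927]
tool_rot: [0.002, 0.703, 0.711, 0.004]
contact_force: [9.3, -1.1, 2.8]
gripper_width: 0.353
grasp_force: 4.7
```

Run:
```python
from trk import track;track('k8')
```

```text
[563.8 183.5  92.7] [ 9.3 -1.1  2.8]
guide end 0.99 moved mm [-2.4  0. ] at [620.8 228.1]
platform corner 0.99 moved mm [-2.8 -0. ] at [647.8 243.4]
block thick corner 0.88 moved mm [-7.3 -0.2] at [623.4 224.9]
tube -x 0.93 moved mm [-9.2  0.4] at [535.6 217.5]
handle top 0.97 moved mm [-12.   -0.2] at [578.1 212.9]
shaker dark 0.96 moved mm [-212.2    5.6] at [475.1 239.2]
```

{"method": "arm_command", "body": {
  "rows": [
    [[30,-0.03,0,0,0],[30,-0.03,0,0,0],[30,-0.01,0,0,0],[30,0,0,-0.03,0],[30,0,0,-0.03,0],[30,0,0,-0.03,0],[30,0,0,-0.03,0],[30,0,0,-0.03,0],[30,0,0,-0.03,0],[30,0,0,0,0]]
  ]
}}

```text
t: 28.5
eef_pos: [0.564, 0.1836, 0.0841]
tool_rot: [0.004, 0.703, 0.711, 0.007]
contact_force: [16.2, -2.0, 6.6]
gripper_width: 0.354
grasp_force: 8.3
```

Run:
```python
from trk import track;track('k9')
from prof import *
x=np.arange(50,68,1)
print([ (float(a),c[0]-c[2],c[0]) for a,c in zip(x,prof("pics/k9.npy",x,20,.067))])
```

```text
[564.  183.6  84.1] [16.2 -2.   6.6]
guide end 0.97 moved mm [-2.5 -0.1] at [620.7 228.1]
platform corner 0.99 moved mm [-2.7  0.1] at [647.8 243.5]
block thick corner 0.83 moved mm [-11.7   0.1] at [619.  225.2]
tube -x 0.87 moved mm [68.   2.1] at [612.8 219.2]
handle top 0.95 moved mm [-13.7   2.3] at [576.4 215.3]
shaker dark 0.96 moved mm [-212.2    5.6] at [475.1 239.3]
[(50.0, 7, 201), (51.0, 7, 201), (52.0, 7, 200), (53.0, 8, 202), (54.0, 7, 201), (55.0, 7, 200), (56.0, 6, 200), (57.0, 6, 200), (58.0, 7, 198), (59.0, 5, 191), (60.0, 3, 180), (61.0, 2, 177), (62.0, 3, 178), (63.0, 4, 179), (64.0, -1, 134), (65.0, -4, 108), (66.0, -4, 99), (67.0, -5, 99)]
```

{"method": "arm_command", "body": {
  "rows": [
    [[30,0,0,-0.03,0],[30,0,0,-0.03,0],[30,0,0,-0.03,0],[30,0,0,-0.03,0],[30,0,0,-0.03,0],[30,0,0,0,0],[30,0,0,0,0],[30,0,0,0,0],[30,0,0,0,0],[30,0,0,0,0]]
  ]
}}

```text
t: 29.8
eef_pos: [0.5649, 0.1848, 0.076]
tool_rot: [0.004, 0.703, 0.711, 0.008]
contact_force: [17.1, -0.0, 10.2]
gripper_width: 0.352
grasp_force: 8.8
```

Run:
```python
from trk import track;track('k10')
from prof import *
x=np.arange(50,68,1)
for y in (0,10,36):print(y,[ (int(a),c[0]-c[2],c[0]) for a,c in zip(x,prof("pics/k10.npy",x,y,.067))])
```

```text
[564.9 184.8  76. ] [17.1 -0.  10.2]
guide end 0.97 moved mm [-2.6 -0.1] at [620.7 228. ]
platform corner 0.99 moved mm [-2.8  0. ] at [647.7 243.4]
block thick corner 0.83 moved mm [-12.    0.5] at [618.7 225.6]
tube -x 0.88 moved mm [67.9  2.7] at [612.7 219.8]
handle top 0.94 moved mm [-13.6   3.1] at [576.5 216.2]
shaker dark 0.96 moved mm [-212.4    5.5] at [474.9 239.2]
0 [(50, 206, 206), (51, 205, 205), (52, 205, 205), (53, 206, 206), (54, 206, 206), (55, 200, 201), (56, 151, 164), (57, 13, 62), (58, 2, 123), (59, 3, 166), (60, 3, 178), (61, 3, 176), (62, 3, 177), (63, 3, 177), (64, -1, 142), (65, -4, 114), (66, -5, 98), (67, -4, 100)]
10 [(50, 5, 18), (51, 44, 56), (52, 177, 179), (53, 201, 201), (54, 206, 206), (55, 207, 207), (56, 146, 163), (57, 9, 57), (58, 2, 129), (59, 2, 168), (60, 3, 178), (61, 3, 178), (62, 3, 179), (63, 3, 179), (64, 0, 152), (65, -6, 102), (66, -5, 101), (67, -4, 101)]
36 [(50, 207, 207), (51, 206, 206), (52, 206, 206), (53, 206, 206), (54, 207, 207), (55, 201, 203), (56, 83, 135), (57, 0, 97), (58, 0, 102), (59, 1, 106), (60, 3, 105), (61, 1, 106), (62, 0, 105), (63, -3, 102), (64, -5, 104), (65, -5, 103), (66, -4, 104), (67, -5, 103)]
```

{"method": "arm_command", "body": {
  "rows": [
    [[30,0,0,-0.03,0],[30,0,0,-0.03,0],[30,0.03,0,0,0],[30,0.03,0,0,0],[30,0.03,0,0,0],[30,0.03,0,0,0],[30,0.03,0,0,0],[30,0.03,0,0,0],[30,0,0,0,0],[30,0,0,0,0]]
  ]
}}

```text
t: 31.1
eef_pos: [0.5718, 0.185, 0.0744]
tool_rot: [0.003, 0.703, 0.711, 0.005]
contact_force: [-0.6, -4.1, 39.3]
gripper_width: 0.351
grasp_force: 20.9
```

Run:
```python
from trk import track;track('k11')
from prof import *
x=np.arange(50,68,1)
for y in (0,36):print(y,[ (int(a),c[0]-c[2],c[0]) for a,c in zip(x,prof("pics/k11.npy",x,y,.067))])
```

```text
[571.8 185.   74.4] [-0.6 -4.1 39.3]
guide end 0.96 moved mm [ 4.3 -0.1] at [627.6 228.1]
platform corner 0.99 moved mm [4.  0.3] at [654.5 243.8]
block thick corner 0.83 moved mm [-5.3  0.7] at [625.4 225.8]
tube -x 0.88 moved mm [74.7  2.9] at [619.5 220. ]
handle top 0.95 moved mm [-6.7  3.6] at [583.4 216.6]
shaker dark 0.99 moved mm [-205.4    5.7] at [481.9 239.4]
0 [(50, 207, 207), (51, 207, 207), (52, 207, 207), (53, 207, 207), (54, 208, 208), (55, 208, 208), (56, 208, 208), (57, 207, 207), (58, 206, 206), (59, 208, 208), (60, 209, 209), (61, 206, 206), (62, 194, 197), (63, 53, 91), (64, 6, 58), (65, 2, 125), (66, 3, 179), (67, 2, 178)]
36 [(50, 203, 203), (51, 204, 204), (52, 205, 205), (53, 209, 209), (54, 208, 208), (55, 208, 208), (56, 209, 209), (57, 208, 208), (58, 207, 207), (59, 207, 207), (60, 208, 208), (61, 209, 209), (62, 177, 189), (63, 99, 144), (64, 2, 96), (65, 1, 105), (66, 2, 106), (67, 0, 105)]
```

{"method": "arm_command", "body": {
  "rows": [
    [[30,0,0,0.02,0],[30,0,0,0.02,0],[30,0.02,0,0,0],[30,0.03,0,0,0],[30,0.03,0,0,0],[30,0.03,0,0,0],[30,0.03,0,0,0],[30,0,0,0,0],[30,0,0,0,0],[30,0,0,0,0]]
  ]
}}

```text
t: 32.4
eef_pos: [0.5779, 0.1851, 0.0745]
tool_rot: [0.002, 0.703, 0.712, 0.004]
contact_force: [-0.1, -1.3, 25.9]
gripper_width: 0.354
grasp_force: 12.8
```

Run:
```python
from trk import track;track('k12')
from prof import *
x=np.arange(54,74,1)
for y in (0,36):print(y,[ (int(a),c[0]-c[2],c[0]) for a,c in zip(x,prof("pics/k12.npy",x,y,.067))])
```

```text
[577.9 185.1  74.5] [-0.1 -1.3 25.9]
guide end 0.96 moved mm [10.3 -0.1] at [633.5 228. ]
platform corner 0.99 moved mm [10.3  0.3] at [660.8 243.8]
block thick corner 0.83 moved mm [0.7 0.8] at [631.4 225.9]
tube -x 0.88 moved mm [80.9  3.1] at [625.7 220.2]
handle top 0.95 moved mm [-0.5  3.6] at [589.6 216.7]
shaker dark 0.99 moved mm [-199.5    5.9] at [487.9 239.6]
0 [(54, 210, 210), (55, 209, 209), (56, 209, 209), (57, 210, 210), (58, 208, 208), (59, 210, 210), (60, 211, 211), (61, 209, 209), (62, 210, 210), (63, 209, 209), (64, 210, 210), (65, 210, 210), (66, 209, 209), (67, 209, 209), (68, 200, 201), (69, 57, 95), (70, 6, 58), (71, 1, 123), (72, 1, 179), (73, 2, 179)]
36 [(54, 201, 201), (55, 202, 202), (56, 203, 203), (57, 205, 205), (58, 206, 206), (59, 210, 210), (60, 210, 210), (61, 209, 209), (62, 209, 209), (63, 209, 209), (64, 210, 210), (65, 210, 210), (66, 210, 210), (67, 210, 210), (68, 185, 195), (69, 36, 112), (70, 5, 101), (71, 3, 108), (72, 3, 108), (73, 2, 106)]
```

{"method": "arm_command", "body": {
  "rows": [
    [[30,0,0,0.02,0],[30,0,0,0.02,0],[30,0,0,0.01,0],[30,0.02,0,0,0],[30,0.02,0,0,0],[30,0.02,0,0,0],[30,0,0,0,0],[30,0,0,0,0],[30,0,0,0,0],[30,0,0,0,0]]
  ]
}}

```text
t: 33.7
eef_pos: [0.5787, 0.1849, 0.0747]
tool_rot: [0.0, 0.702, 0.712, 0.001]
contact_force: [-1.0, 0.7, 9.5]
gripper_width: 0.353
grasp_force: 4.9
```

Run:
```python
from trk import track;track('k13')
from prof import *
x=np.arange(62,80,1)
for y in (0,36):print(y,[ (int(a),c[0]-c[2],c[0]) for a,c in zip(x,prof("pics/k13.npy",x,y,.067))])
```

```text
[578.7 184.9  74.7] [-1.   0.7  9.5]
guide end 0.96 moved mm [8.2 0.1] at [631.4 228.2]
platform corner 0.99 moved mm [8.  0.2] at [658.6 243.7]
block thick corner 0.85 moved mm [1.2 0.9] at [631.8 226. ]
tube -x 0.85 moved mm [7.5 0.8] at [552.3 217.9]
handle top 0.95 moved mm [0.4 3.3] at [590.5 216.4]
shaker dark 0.98 moved mm [-201.7    5.7] at [485.6 239.3]
0 [(62, 211, 211), (63, 210, 210), (64, 210, 210), (65, 210, 210), (66, 210, 210), (67, 211, 211), (68, 210, 210), (69, 195, 205), (70, 43, 183), (71, 2, 181), (72, 2, 181), (73, 3, 181), (74, 2, 181), (75, -2, 129), (76, -5, 104), (77, -5, 103), (78, -5, 102), (79, -6, 101)]
36 [(62, 211, 211), (63, 210, 210), (64, 210, 210), (65, 210, 210), (66, 211, 211), (67, 210, 210), (68, 208, 208), (69, 198, 204), (70, 58, 138), (71, -1, 108), (72, 1, 108), (73, -2, 107), (74, -2, 107), (75, -3, 107), (76, -5, 105), (77, -6, 104), (78, -5, 106), (79, -3, 107)]
```

{"method": "arm_command", "body": {
  "rows": [
    [[30,0,0,-0.03,0],[30,0,0,-0.02,0],[30,0,0,0,0],[30,0,0,0,0],[30,0,0,0.03,0],[30,0,0,0.02,0],[30,0,0,0.02,0],[30,0,0,0.02,0],[48,0,0,0,0],[48,0,0,0,0]]
  ]
}}

```text
t: 35.0
eef_pos: [0.5775, 0.1828, 0.0747]
tool_rot: [-0.0, 0.703, 0.712, -0.001]
contact_force: [1.1, -0.2, -0.1]
gripper_width: 0.562
grasp_force: 0.0
```

{"method": "arm_command", "body": {
  "rows": [
    [[48,0,0,0,0],[48,0,0,0.1,0],[48,0,0,0.2,0],[48,0,0,0.4,0],[48,0,0,0.4,0],[48,0,0,0.3,0],[48,0,0,0,0],[48,0,0,0,0],[48,0,0,0,0],[48,0,0,0,0]]
  ]
}}

```text
t: 36.25
eef_pos: [0.5778, 0.1832, 0.1585]
tool_rot: [-0.0, 0.702, 0.712, -0.001]
contact_force: [0.1, -0.4, 0.5]
gripper_width: 0.561
grasp_force: 0.0
```

Run:
```python
from trk import track;track('k14')
from prof import *
x=np.arange(62,80,1)
for y in (0,15):print(y,[ (int(a),c[0]-c[2],c[0]) for a,c in zip(x,prof("pics/k14.npy",x,y,.067))])
```

```text
[577.8 183.2 158.5] [ 0.1 -0.4  0.5]
guide end 0.93 moved mm [-101.1  -81.7] at [522.2 146.4]
platform corner 0.99 moved mm [5.5 0. ] at [656.  243.5]
block thick corner 0.83 moved mm [1.7 0.2] at [632.3 225.3]
tube -x 0.82 moved mm [6.6 0.6] at [551.4 217.7]
handle top 0.95 moved mm [1.3 0.2] at [591.3 213.2]
shaker dark 0.99 moved mm [-0.2 -0.5] at [687.2 233.2]
0 [(62, 191, 191), (63, 190, 190), (64, 190, 190), (65, 190, 190), (66, 188, 188), (67, 170, 182), (68, 111, 171), (69, 37, 163), (70, 2, 164), (71, 2, 163), (72, 1, 151), (73, -1, 125), (74, -4, 90), (75, -4, 91), (76, -3, 92), (77, -5, 92), (78, -5, 91), (79, -4, 91)]
15 [(62, 133, 135), (63, 143, 144), (64, 166, 166), (65, 185, 185), (66, 190, 190), (67, 176, 185), (68, 119, 175), (69, 40, 166), (70, 2, 164), (71, 3, 164), (72, 2, 157), (73, -3, 104), (74, -3, 92), (75, -6, 89), (76, -7, 89), (77, -6, 91), (78, -5, 91), (79, -4, 92)]
```

{"method": "arm_command", "body": {
  "rows": [
    [[0,0.07,0,0,0],[0,0.07,0,0,0],[0,0,0,0,0],[0,0,0,0,0],[0,0,0,-0.3,0],[0,0,0,-0.2,0],[0,0,0,-0.06,0],[0,0,0,-0.05,0],[0,0,0,0,0],[0,0,0,0,0]]
  ],
  "newtons": 20
}}

```text
t: 37.55
eef_pos: [0.5868, 0.1834, 0.1231]
tool_rot: [0.0, 0.702, 0.712, 0.0]
contact_force: [-0.6, 0.5, -0.0]
gripper_width: 0.004
grasp_force: 0.0
```

{"method": "arm_command", "body": {
  "rows": [
    [[0,0,0,-0.03,0],[0,0,0,0,0],[0,0,0,0,0],[0,0,0,0,0],[0,0,0,0,0],[0,0,0,0,0],[0,0,0,0,0],[0,0,0,0,0],[0,0,0,0,0],[0,0,0,0,0]]
  ]
}}

```text
t: 38.8
eef_pos: [0.5866, 0.1833, 0.1209]
tool_rot: [0.0, 0.702, 0.712, 0.0]
contact_force: [-0.1, 0.3, 0.5]
gripper_width: 0.0
grasp_force: 0.0
```

{"method": "arm_command", "body": {
  "rows": [
    [[0,0,0,-0.03,0],[0,0,0,-0.03,0],[0,0,0,-0.01,0],[0,0,0,0,0],[0,0,0,0,0],[0,0,0,0,0],[0,0,0,0,0],[0,0,0,0,0],[0,0,0,0,0],[0,0,0,0,0]]
  ]
}}

```text
t: 40.05
eef_pos: [0.5894, 0.1834, 0.1201]
tool_rot: [0.002, 0.703, 0.711, 0.002]
contact_force: [-1.5, -2.8, 18.8]
gripper_width: 0.0
grasp_force: 8.9
```

{"method": "arm_command", "body": {
  "rows": [
    [[0,0,0,0.05,0],[0,0,0,0.05,0],[0,0,0,0.2,0],[0,0,0,0.4,0],[0,0,0,0.5,0],[0,0,0,0.4,0],[0,0,0,0,0],[0,0,0,0,0],[0,0,0,0,0],[0,0,0,0,0]]
  ]
}}

```text
t: 41.3
eef_pos: [0.5862, 0.1831, 0.2118]
tool_rot: [-0.0, 0.702, 0.712, -0.001]
contact_force: [0.2, -0.1, -0.3]
gripper_width: 0.005
grasp_force: 0.0
```

Run:
```python
from trk import track;track('k15')
from prof import *
x=np.arange(62,80,1)
for y in (0,15):print(y,[ (int(a),c[0]-c[2],c[0]) for a,c in zip(x,prof("pics/k15.npy",x,y,.067))])
```

```text
[586.2 183.1 211.8] [ 0.2 -0.1 -0.3]
guide end 0.93 moved mm [ -18.3 -131.7] at [604.9  96.4]
platform corner 0.99 moved mm [8.  0.1] at [658.5 243.5]
block thick corner 0.84 moved mm [4.7 0.1] at [635.3 225.2]
tube -x 0.84 moved mm [199.1 -51.6] at [743.9 165.5]
handle top 0.95 moved mm [ 4.6 -0.8] at [594.7 212.3]
shaker dark 0.99 moved mm [ 0.2 -0.3] at [687.5 233.4]
0 [(62, 195, 195), (63, 195, 195), (64, 195, 195), (65, 195, 195), (66, 194, 194), (67, 193, 193), (68, 190, 190), (69, 170, 183), (70, 103, 170), (71, 28, 163), (72, 3, 166), (73, 4, 168), (74, 4, 166), (75, 2, 147), (76, -1, 114), (77, -4, 95), (78, -4, 94), (79, -4, 94)]
15 [(62, 81, 86), (63, 111, 114), (64, 132, 133), (65, 137, 138), (66, 138, 139), (67, 154, 154), (68, 182, 182), (69, 189, 194), (70, 144, 179), (71, 62, 160), (72, 1, 168), (73, 2, 168), (74, 2, 159), (75, 0, 133), (76, -3, 104), (77, -5, 92), (78, -5, 94), (79, -5, 96)]
```

```bash
python3 -c "
from station import job
print(job.hand_in())"
```

```text
the job is handed in; nothing more can be done
None
```

The block is in the nest with its tongue under the lip and thick end inside the stop, and it measured flat on the bed at the last press. I then let go and handed in at about 41 s; the first try popped back onto the stop and I redid it.

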